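# Set the board holder's jaw to the gauge with its thumbwheel

## Task

On the repair bench, set the phone-board holder's jaw opening: with a fingertip resting on top of the knurled wheel, roll the wheel, in several strokes if need be, until the pointer blade on the moving jaw stands within the slot of the gauge rider, then take the hand away. Move the jaw only by rolling the wheel: grasp nothing, do not push the jaw or the gauge rider, and leave the phone, the jar and the screwdriver where they lie.

Things in the scene. Friction and masses are not known exactly. Their poses are not given: they have to be found in the camera images.
- holder: Board holder, screwed to the bench: aluminium plate 170 (own x) x 300 (own y) x 12 mm; origin at the centre of its underside, z up. Fixed jaw (100 x 18 x 30 mm, top 42 mm up) at own y = -120 mm, rod guide (34 mm up) at y = +140. Two grey cheek plates (8 mm thick, 56 mm along y, tops 74 mm up) at x = +-21 mm stand beside the wheel; the moving jaw is between wheel and fixed jaw.
- wheel_top (a point): Top of the knurled wheel: 91 mm above the bench, at holder own x = 0, y = +75 mm; a fixed point with the holder's axes (y: rolling direction, x: axle). About 1 N along the rim turns the wheel, so 3 to 8 N of fingertip pressure from above is enough for the ridges to be carried along by friction as the finger strokes across.
- wheel: Knurled steel wheel, 70 mm diameter, 24 mm wide, 48 ridges 1.5 mm high; origin at its centre, axle fixed along holder x; its frame turns with it. Its top stands 17 mm above the cheeks. Rolling its top towards holder -y (to the fixed jaw) closes the moving jaw the same way, 0.57 mm per mm of rim rolled (20 mm per radian); rolling back opens it. It stays where it is left.
- jaw: Moving jaw driven by the wheel: dark steel bar 100 (x) x 18 x 30 mm, top 43 mm above the bench, with two rods beside the cheeks; axes as the holder; origin under its middle, 12 mm above the bench. It slides along holder y; starts fully open (origin at holder y = +20 mm) and closes up to 55 mm towards -y.
- pointer (a point): Middle of the upper face of the pointer blade, the black blade 4 mm wide (along y) that sticks out of the moving jaw's +x end, over the gauge rider; 43 mm above the bench. Axes as the holder.
- gauge: Gauge rider: white block 22 x 29 x 12 mm with two brass prongs, each 9 mm along y, and a slot 11 mm wide between them; clamped on a rail at the holder's +x edge, 18 to 42 mm nearer the fixed jaw than the pointer's start. Prong tops 38 mm above the bench, below the blade. Axes as the holder, origin under its middle, 12 mm above the bench.
- notch (a point): Centre of the gauge rider's slot, at the level of the prong tops. Axes as the holder. The pointer is in the slot when pointer and notch have the same holder own y.
- phone: Black phone, 72 x 148 x 8 mm, lying flat on the bench beside the holder; origin at the centre of its underside.
- jar: Small closed flux jar with a white cap, 40 mm diameter, 45 mm tall, standing by the holder; origin at the centre of its underside.
- screwdriver: Screwdriver 150 mm long, lying flat on the bench beside the holder, along its own x; origin near its middle, at bench level.

How it is judged:
On the way:
1. a fingertip bears on the wheel (contact force between the fingers and wheel above 0.5 N), for 0.1 s.
At the end, for the whole second after the job is handed in: The middle of the pointer blade is within 3.7 mm of the middle of the slot along the holder's y (the 4 mm blade lies within the 11 mm slot), the jaw is at rest, and the phone, jar and screwdriver are within 15 mm of where they were (y of pointer in the frame of notch between -0.0037 and 0.0037 m and linear speed of jaw below 0.003 m/s and distance of each of phone, jar, screwdriver from where it was at the start of the episode below 0.015 m); the robot touches nothing.
It fails at once if the robot pushes the moving jaw itself (more than 1.5 N) (contact force between any of the fingers, the arm and jaw above 1.5 N).
It fails at once if the gauge rider is shifted by more than 2 mm (distance of gauge from where it was at the start of the episode above 0.002 m).
It fails at once if a bystander is lifted, carried or shoved more than 15 mm (distance of any of phone, jar, screwdriver from where it was at the start of the episode above 0.015 m).
It also fails if it takes over 61 s, if anything falls off the work surface, if the arm or the gripper's body presses on something with over 40 N, if the wrist force passes 120 N, or if a joint passes its speed limit or range.

## Robot

A 6-joint arm with a two-finger parallel gripper is mounted at the origin on the work surface. World frame = base frame: x ahead of the robot, y to its left, z up, the work surface at z = 0. Lengths are in m, angles in rad, forces in N, time in s.
With the tool pointing down it reaches from about 0.25 to 0.725 m from the base axis. Payload 4 kg.
Tool frame: the origin (TCP) lies on the centre line of the jaws, within the pads' length; the fingertips stand ahead of it and the grasp point (between the pads) lies 3 mm ahead of it (bot.tcp_to_tips is the z of the fingertips in the tool frame, in m); z points along the fingers, y is the line along which they close (so a half turn about z gives the same grasp; the last joint's range is limited). The gripper opens to 85 mm and grips with 20 to 120 N. Pads are 22 mm wide; open, the fingers measure 114 mm over their backs; the gripper's body (76 mm by 85 mm) begins 54 mm behind the grasp point. The pads swing forward as they close: fully open they stand 13 mm farther back than shut.
Start: joints at [1.115, 0.241, 0.005, 1.335, 0, 1.571], TCP at [0.22, 0.449, 0.253] pointing down, gripper open.
Joint ranges: [-2.72, 2.72], [-1.05, 1.87], [-1.09, 1.28], [-1.99, 2.15], [-1.42, 1.44], [-3.14, 3.14]. Speed limits (rad/s): [2.79, 2.79, 3.14, 3.14, 3.14, 3.14].

## Interface

Orientations are given as a unit quaternion [x, y, z, w].
In Python, from workcell import telemetry, camera, camera_params, ticket, boxes_of, cut_out, spot_point, bot gives the robot as it stands.
- The arm moves only by the shell command python3 -m creep 'ROWS'. ROWS is text: rows parted by semicolons, each of 5 numbers parted by spaces: the opening, from 0 (shut) to 1 (fully open), then the shift along the tool's x, y, z in units of 150 mm (1.0 is 150 mm), then the turn about the tool's z in units of 180 degrees (1.0 is 180 degrees). In form: claw x y z turn; .... A call has 1 to 12 rows; each row is the pose to reach, as a shift and turn from the pose commanded when the call began, along the tool's axes at that moment, turning the shorter way round; what a row does not reach only later rows make up. A row lasts 1/8 s, in which the tool goes at most 62.5 mm and 10.7 degrees, less where a joint would pass 70% of its speed; a pose out of reach is approached as far as the arm can. A call with a number of a shift or a turn outside -1 to 1 is refused whole. A call with a gripper value outside its range is refused whole. The fingers move at their own pace and stop on an object; the grip force is fixed at half the most. Time passes only in rows, so rows that repeat a pose let the fingers close. It gives the time, the measured TCP pose, the force, the opening and the grip force at its end, in the units of the state.
- telemetry.get_obs(): the state, without advancing time (a new reading comes with each control period).
- camera(name): name is "side" or "top"; returns the picture (400x640x3 uint8, red, green, blue); there is no depth.
- camera_params(name): a dict with "camera_matrix" (3x3 intrinsics, pixels), "k1" (the pictures are not rectified: a ray, as slopes to the right and down, at radius r is drawn at 1 + k1 r^2 times it, then the intrinsics apply), "eye" and "attitude" of the camera in the world. Camera axes: x right, y down, z forward; pixel columns grow to the right and rows downward; lengths in m; the calibration is good to about 2 mm. A picture is of the moment at which its call begins. camera_params takes no time and is no camera call.
- ticket.job_done(): hands the job in; it is judged then, once.
Trained networks look in the newest picture that a camera, given by its name, has taken for a name from the list of things; names that differ only in an ending like _2 or _b are one class to them, and where a whole thing is asked for, a point or a joint stands for the part that bears it (a point fixed in the world has none). Each returns a list of dicts, best first, with "conf" (0 to 1); they miss things now and then, are a little off and sometimes report something else, mostly with a low value. They report only what shows in the picture. A call takes as long as a camera call.
- boxes_of(thing, camera): "at" ([x, y, z] in m, in world coordinates, good to about 4 mm: the middle of the surface that is visible of it).
- cut_out(thing, camera): "pixels" (400x640 bool, what is visible of it).
- spot_point(thing, camera): "at" ([x, y, z] in m, in world coordinates, good to about 4 mm: a listed point, or the origin of a listed thing).
The state is a dict: "clock": time; "joint_pos": joint angles; "joint_vel": joint speeds; "tau": joint torques, N m; "eef_pos": TCP position; "tool_rot": TCP orientation; "ft_force": force on the tool from outside, world axes, zero at the start; "ft_torque": the same for the moment, N m; "grip_width": finger opening in m; "grasp_force": force on a finger pad.
Only numpy, scipy, OpenCV 4.12 (cv2) and the standard library are available. Lean on these libraries where they do the work, as an engineer would, in place of code of your own. Each camera call takes 0.05 s, during which the arm holds its last target. There are 200 camera calls.

## Working session

There is one attempt and no reset: what is moved stays moved. The work goes in short steps, Python scripts to look and compute and a shell command to move; the robot and the scene stay as the last step left them, time stands still between calls to the robot, and variables do not carry over. Pictures are saved under pics/ and viewed, at most 10 in all, crops included, and the job is handed in when it is done.

```bash
mkdir -p pics; cat > h.py <<'E'
import numpy as np, cv2
from workcell import telemetry, camera, camera_params, ticket, boxes_of, cut_out, spot_point, bot
E
python3 - <<'E'
from h import *
o=telemetry.get_obs(); print({k:np.round(v,3) for k,v in o.items()}, bot.tcp_to_tips)
a=camera("top");b=camera("side")
cv2.imwrite("pics/top.png",a[:,:,::-1]);cv2.imwrite("pics/side.png",b[:,:,::-1])
for c in("top","side"):
  p=camera_params(c);print(c,p)
  for t in("holder","wheel_top","pointer","notch","jaw","gauge","wheel","phone","jar","screwdriver"):
    r=spot_point(t,c)
    print(t,[(np.round(d["at"],4),round(d["conf"],2)) for d in r[:2]])
E
```

```text
{'clock': np.float64(0.0), 'joint_pos': array([1.115, 0.241, 0.004, 1.335, 0.   , 1.571]), 'joint_vel': array([ 0.002,  0.001, -0.001, -0.   ,  0.002,  0.001]), 'tau': array([ 0.0000e+00, -3.7232e+01,  2.5241e+01,  1.7000e-02,  0.0000e+00,
       -0.0000e+00]), 'eef_pos': array([0.22 , 0.448, 0.252]), 'tool_rot': array([ 0.226,  0.974, -0.001, -0.   ]), 'ft_force': array([-0.046, -0.301, -0.873]), 'ft_torque': array([ 0.009,  0.031, -0.003]), 'grasp_force': np.float64(0.0), 'grip_width': np.float64(0.085)} 0.022
top {'camera_matrix': array([[372.24905255,   0.        , 318.87948961],
       [  0.        , 372.24905255, 206.44101953],
       [  0.        ,   0.        ,   1.        ]]), 'k1': -0.04104333568254766, 'eye': array([ 0.49459207, -0.08385156,  0.7181868 ]), 'attitude': array([-0.69652669,  0.7146847 , -0.04222788,  0.04788693])}
holder [(array([ 5.143e-01,  2.630e-02, -5.000e-04]), 0.79), (array([ 6.69e-01, -1.61e-02, -6.00e-04]), 0.35)]
wheel_top [(array([0.5145, 0.0992, 0.0919]), 0.59)]
pointer [(array([0.5899, 0.0525, 0.044 ]), 0.87)]
notch [(array([0.5847, 0.0129, 0.039
[... 790 characters left out ...]
e-01, 2.440e-02, 1.000e-04]), 0.87), (array([0.5829, 0.0487, 0.0399]), 0.52)]
wheel_top [(array([0.5141, 0.1024, 0.0922]), 0.98)]
pointer [(array([0.5842, 0.0126, 0.0365]), 0.59), (array([0.5104, 0.0279, 0.0027]), 0.54)]
notch [(array([0.583 , 0.0153, 0.0363]), 0.62)]
jaw [(array([0.5123, 0.0473, 0.0074]), 0.87)]
gauge [(array([0.5817, 0.0157, 0.0099]), 0.75), (array([0.5842, 0.0454, 0.0417]), 0.38)]
wheel [(array([0.5089, 0.1   , 0.0583]), 0.93), (array([0.5122, 0.0254, 0.0037]), 0.5)]
phone [(array([ 6.699e-01, -1.410e-02, -3.000e-04]), 0.86), (array([ 0.3967, -0.0418, -0.0008]), 0.63)]
jar [(array([ 0.3972, -0.0401, -0.0013]), 0.7)]
screwdriver [(array([ 0.5235, -0.1737, -0.0006]), 0.87)]
```

View pics/top.png

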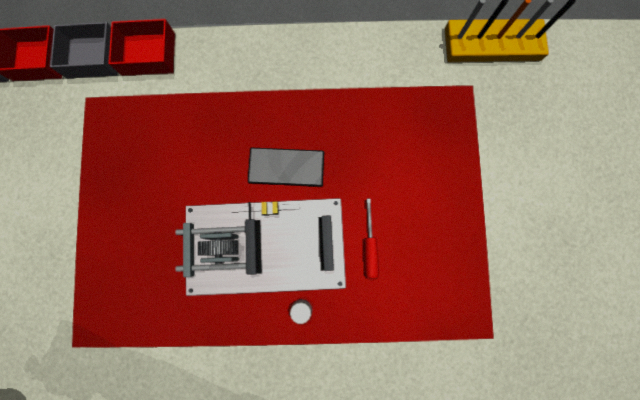

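View pics/side.png

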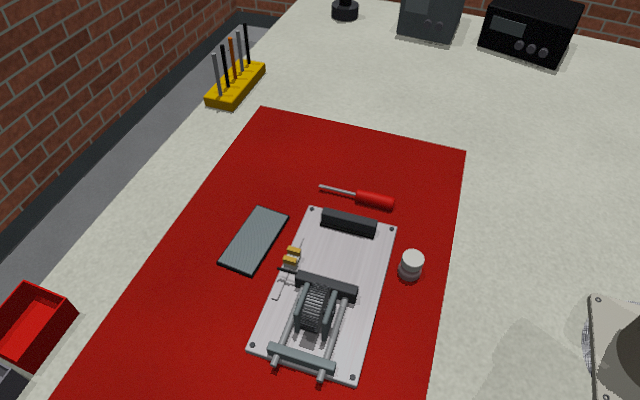

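The top view shows the holder with fixed jaw at (326,243), moving jaw (253,247), wheel (218,247), blade (249,210) and brass prongs (270,209). Phone (286,167), jar (300,313) and screwdriver (370,240) lie clear of the wheel. The side view agrees, with the wheel at (314,303) and the gauge at (291,255).

```bash
cat >> h.py <<'E'
from scipy.spatial.transform import Rotation as R
def ray(c,uv):
    p=camera_params(c);K=p["camera_matrix"]
    d=np.array([(uv[0]-K[0,2])/K[0,0],(uv[1]-K[1,2])/K[1,1]]);s=d.copy()
    for _ in range(20): s=d/(1+p["k1"]*(s@s))
    return p["eye"],R.from_quat(p["attitude"]).apply([s[0],s[1],1])
def atz(c,uv,z):
    e,r=ray(c,uv); return e+r*(z-e[2])/r[2]
def proj(c,P):
    p=camera_params(c);K=p["camera_matrix"];q=R.from_quat(p["attitude"]).inv().apply(np.array(P)-p["eye"]);s=q[:2]/q[2]
    s=s*(1+p["k1"]*(s@s)); return K[:2,:2]@s+K[:2,2]
E
python3 - <<'E'
from h import *
for c,pts in (("top",[(190,209.5),(335.5,203.5),(340.5,283.5),(190.5,290.5)]),("side",[(253,347),(312,209.5),(391.5,229),(353,377)])):
  q=[atz(c,x,.012) for x in pts]; print(c,np.round(q,4)[:,:2].tolist(),"mean",np.mean(q,0).round(4))
  print("yaw", [np.degrees(np.arctan2(*( (a-b)[[0,1]]*[-1,1]))).round(2) for a,b in((q[0],q[1]),(q[3],q[2]))])
a=cv2.imread("pics/top.png")[190:300,170:290];b=cv2.imread("pics/side.png")[225:395,240:400]
a=cv2.resize(a,None,fx=4,fy=4,interpolation=cv2.INTER_CUBIC);b=cv2.resize(b,(414,440),interpolation=cv2.INTER_CUBIC)
cv2.imwrite("pics/crop.png",np.hstack([a[:,:380],b]))
E
```

```text
top [[0.5858, 0.1691], [0.59, -0.1113], [0.4392, -0.116], [0.4325, 0.1657]] mean [0.5119 0.0269 0.012 ]
yaw [np.float64(0.86), np.float64(1.38)]
side [[0.5854, 0.1709], [0.5927, -0.1109], [0.4416, -0.1149], [0.435, 0.1641]] mean [0.5137 0.0273 0.012 ]
yaw [np.float64(1.49), np.float64(1.36)]
```

View pics/crop.png

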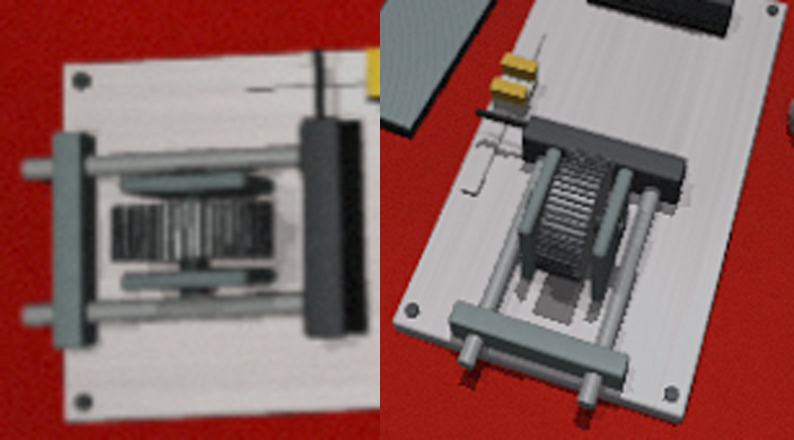

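The crop shows the wheel top between the cheeks, blade at crop (320,80), i.e. pixel (250,210). Brass prongs start just right of the top crop's edge. Now I'll measure the pointer and notch by colour and plan the approach.

```bash
cat >> h.py <<'E'
YAW=np.radians(1.3); C=np.array([0.5128,0.027,0]); HY=np.array([-np.sin(YAW),np.cos(YAW),0]); HX=np.array([np.cos(YAW),np.sin(YAW),0])
def own(P): d=np.array(P)-C; return np.round([d@HX*1e3,d@HY*1e3],1)
def gap():
    out={}
    for c in("top","side"):
        im=camera(c); cv2.imwrite(f"pics/_{c}.png",im[:,:,::-1])
        hsv=cv2.cvtColor(im,cv2.COLOR_RGB2HSV)
        m=cv2.inRange(hsv,(18,110,120),(35,255,255)); g=proj(c,[.584,.014,.038])
        yy,xx=np.nonzero(m); k=np.hypot(xx-g[0],yy-g[1])<25
        n=own(atz(c,(xx[k].mean(),yy[k].mean()),.038)) if k.any() else None
        r={"n_px":int(k.sum()),"notch":n}
        for t in("pointer","notch","jaw"):
            r[t+"_net"]=[(own(d["at"]).tolist(),round(d["conf"],2)) for d in spot_point(t,c)[:2]]
        out[c]=r; print(c,r)
    return out
def go(P):
    o=telemetry.get_obs(); T=R.from_quat(o["tool_rot"])
    return np.round(T.inv().apply(np.array(P)-o["eef_pos"])/.15,3)
E
python3 - <<'E'
from h import *
gap()
W=C+75e-3*HY; print("wheeltop",W)
for d in (0.014,): 
  P=W+d*HY; P[2]=.091+.022+.03; print(P,go(P))
for c in("top","side"): print(c,proj(c,W+[0,0,.091]))
E
```

```text
top {'n_px': 116, 'notch': array([ 69.5, -16.7]), 'pointer_net': [([71.0, 21.4], 0.94)], 'notch_net': [([72.1, -17.9], 0.66)], 'jaw_net': [([1.8, 17.1], 0.71)]}
side {'n_px': 117, 'notch': array([ 72.1, -15.4]), 'pointer_net': [([72.5, 18.6], 0.6), ([69.8, -14.2], 0.55)], 'notch_net': [([72.8, -14.2], 0.86), ([-2.3, 21.7], 0.57)], 'jaw_net': [([-3.5, 19.5], 0.71)]}
wheeltop [0.51109845 0.1019807  0.        ]
[0.51078083 0.11597709 0.143     ] [-2.717 -1.14   0.735]
top [212.06402859 246.87104471]
side [316.87885271 296.26325574]
```

```bash
python3 -m creep '0 -0.4 -0.17 0 -0.05; 0 -0.8 -0.34 0 -0.1; 0 -1 -0.42 0 -0.152; 0 -1 -0.42 0 -0.152'
python3 - <<'E'
from h import *
W=C+75e-3*HY
P=W+.014*HY; P[2]=.148; print(go(P),R.from_quat(telemetry.get_obs()["tool_rot"]).as_matrix().round(3))
E
```

```text
clock: 2.0
eef_pos: [0.3285, 0.3246, 0.2535]
tool_rot: [-0.008, 1.0, -0.0, 0.0]
ft_force: [0.3, 0.8, -1.0]
grip_width: 0.0122
grasp_force: 0.0
[-1.192 -1.411  0.704] [[-1.    -0.017  0.   ]
 [-0.017  1.    -0.   ]
 [-0.    -0.    -1.   ]]
```

```bash
python3 -m creep '0 -0.3 -0.3 0.1 0; 0 -0.55 -0.55 0.2 0; 0 -0.8 -0.8 0.3 0; 0 -1 -1 0.4 0; 0 -1 -1 0.4 0; 0 -1 -1 0.4 0'
python3 - <<'E'
from h import *
W=C+75e-3*HY
P=W+.014*HY; P[2]=.118; print(go(P))
E
```

```text
clock: 2.75
eef_pos: [0.4798, 0.1805, 0.1932]
tool_rot: [-0.011, 1.0, 0.0, -0.0]
ft_force: [-0.1, 0.0, -0.8]
grip_width: -0.0002
grasp_force: 0.0
[-0.198 -0.435  0.501]
```

```bash
python3 -m creep '0 -0.1 -0.25 0.2 0; 0 -0.198 -0.435 0.35 0; 0 -0.198 -0.435 0.5 0; 0 -0.198 -0.435 0.5 0'
python3 -m creep '0 0 0 0.007 0; 0 0 0 0.014 0; 0 0 0 0.02 0; 0 0 0 0.02 0'
python3 - <<'E'
from h import *
W=C+75e-3*HY
print((telemetry.get_obs()["eef_pos"]-W)*1e3)
a=camera("top")[170:320,140:340];b=camera("side")[150:350,220:420]
cv2.imwrite("pics/c2.png",np.hstack([cv2.resize(a,(533,400),interpolation=2),cv2.resize(b,(267,267),interpolation=2)]) if 0 else np.hstack([cv2.resize(a,(440,330),interpolation=2),cv2.resize(b,(330,330),interpolation=2)])[:,:,::-1])
E
```

```text
clock: 3.25
eef_pos: [0.5096, 0.116, 0.1173]
tool_rot: [-0.012, 1.0, -0.0, -0.002]
ft_force: [-0.5, -0.1, -0.1]
grip_width: 0.0003
grasp_force: 0.0
clock: 3.75
eef_pos: [0.5115, 0.1152, 0.1157]
tool_rot: [-0.011, 1.0, 0.0, 0.0]
ft_force: [0.2, 0.2, 1.1]
grip_width: 0.0002
grasp_force: 0.0
[  0.37853693  13.24354285 115.6511342 ]
```

View pics/c2.png

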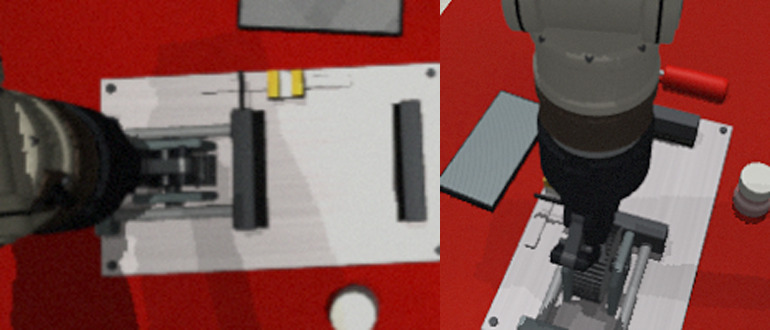

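The top view has the arm over the wheel at crop (180,165), with blade and prongs visible at (241,90) and (285,85). The side view shows the shut fingers just over the wheel, near (575,250). I'll keep descending to contact.

```bash
for i in 1; do python3 -m creep '0 0 0 0.007 0; 0 0 0 0.007 0'; done; python3 -m creep '0 0 0 0.007 0; 0 0 0 0.007 0'; python3 -m creep '0 0 0 0.007 0; 0 0 0 0.007 0'
```

```text
clock: 4.1
eef_pos: [0.5113, 0.115, 0.1141]
tool_rot: [-0.011, 1.0, -0.0, -0.0]
ft_force: [0.6, 0.5, -0.3]
grip_width: -0.0002
grasp_force: 0.0
clock: 4.35
eef_pos: [0.5113, 0.115, 0.1131]
tool_rot: [-0.011, 1.0, -0.0, -0.0]
ft_force: [0.8, -0.4, -0.1]
grip_width: -0.0
grasp_force: 0.0
clock: 4.6
eef_pos: [0.5114, 0.1151, 0.1122]
tool_rot: [-0.011, 1.0, 0.0, 0.0]
ft_force: [0.5, 0.1, 0.4]
grip_width: 0.0002
grasp_force: 0.0
```

```bash
python3 -m creep '0 0 0 0.007 0; 0 0 0 0.007 0'; python3 -m creep '0 0 0 0.007 0; 0 0 0 0.007 0';python3 -m creep '0 0 0 0.005 0; 0 0 0 0.005 0'
```

```text
clock: 4.85
eef_pos: [0.5115, 0.1151, 0.1119]
tool_rot: [-0.011, 1.0, 0.0, 0.0]
ft_force: [-1.4, -0.7, 4.6]
grip_width: 0.0002
grasp_force: 2.4
clock: 5.1
eef_pos: [0.5116, 0.1151, 0.1116]
tool_rot: [-0.011, 1.0, 0.0, 0.001]
ft_force: [-2.9, -0.4, 9.7]
grip_width: -0.0001
grasp_force: 5.1
clock: 5.35
eef_pos: [0.5116, 0.1152, 0.1115]
tool_rot: [-0.011, 1.0, 0.0, 0.001]
ft_force: [-4.8, -1.2, 13.8]
grip_width: -0.0
grasp_force: 7.0
```

```bash
python3 -m creep '0 0 0 -0.008 0; 0 0 -0.02 -0.008 0; 0 0 -0.04 -0.008 0; 0 0 -0.06 -0.008 0; 0 0 -0.08 -0.008 0; 0 0 -0.08 -0.008 0'
python3 - <<'E'
from h import *
gap()
E
```

```text
clock: 6.1
eef_pos: [0.5119, 0.1035, 0.1128]
tool_rot: [-0.011, 1.0, 0.001, 0.001]
ft_force: [-5.0, 0.3, 14.6]
grip_width: 0.0002
grasp_force: 7.1
top {'n_px': 114, 'notch': array([ 69.3, -16.9]), 'pointer_net': [([72.8, 19.7], 0.88)], 'notch_net': [([72.0, -16.3], 0.75)], 'jaw_net': [([2.4, 12.3], 0.59), ([3.1, 72.5], 0.49)]}
side {'n_px': 57, 'notch': array([72.7, -5.5]), 'pointer_net': [([73.3, 11.7], 0.65)], 'notch_net': [([69.8, -14.9], 0.59)], 'jaw_net': [([-2.7, 16.1], 0.9)]}
```

```bash
python3 -m creep '0 0 -0.02 -0.007 0; 0 0 -0.04 -0.007 0; 0 0 -0.06 -0.005 0; 0 0 -0.08 -0.003 0; 0 0 -0.1 0 0; 0 0 -0.1 0 0'
python3 -m creep '0 0 0 -0.1 0; 0 0 0.1 -0.1 0; 0 0 0.18 -0.1 0; 0 0 0.18 -0.1 0'
python3 - <<'E'
from h import *
gap()
im=[cv2.imread(f"pics/{f}.png")[190:230,225:300] for f in("top","_top")]
cv2.imwrite("pics/c3.png",np.vstack([cv2.resize(i,(600,290),interpolation=2) for i in im]))
E
```

```text
clock: 7.25
eef_pos: [0.5124, 0.0877, 0.1117]
tool_rot: [-0.011, 1.0, -0.0, 0.001]
ft_force: [-3.1, -1.3, 7.3]
grip_width: -0.0001
grasp_force: 3.8
clock: 7.75
eef_pos: [0.511, 0.1164, 0.125]
tool_rot: [-0.012, 1.0, -0.0, -0.0]
ft_force: [-0.3, -1.2, 0.4]
grip_width: -0.0001
grasp_force: 0.0
top {'n_px': 117, 'notch': array([ 69.6, -16.6]), 'pointer_net': [([72.8, 4.6], 0.65)], 'notch_net': [([69.7, -15.7], 0.51)], 'jaw_net': [([2.0, 2.0], 0.61)]}
side {'n_px': 19, 'notch': array([78.6, -4.4]), 'pointer_net': [([75.1, 2.1], 0.68)], 'notch_net': [([73.4, -17.1], 0.46)], 'jaw_net': [([-0.8, 5.5], 0.8)]}
```

View pics/c3.png

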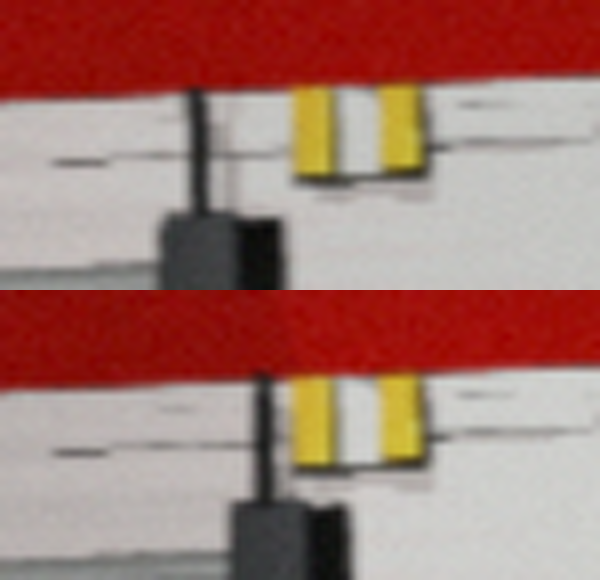

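The upper strip (before) has the blade at crop x=199. The lower strip (now) has it at x=264, and the slot's middle is at 359. That converts to px 249.9, 258.0 and 269.9, at row about 209.

```bash
python3 - <<'E'
from h import *
s=lambda x,z:own(atz("top",(225+(x+.5)/8-.5,208.5),z))
print(s(199,.043),s(264,.043),s(359,.038))
W=C+75e-3*HY; print((telemetry.get_obs()["eef_pos"]-W)*1e3)
E
```

```text
[68.4 19.3] [67.7  4.4] [ 67.3 -16.8]
[  0.26046292  12.79883382 125.41930677]
```

```bash
python3 -m creep '0 0 0 0.07 0; 0 0 0 0.094 0; 0 0 -0.02 0.094 0; 0 0 -0.04 0.091 0; 0 0 -0.06 0.088 0; 0 0 -0.08 0.088 0; 0 0 -0.1 0.088 0; 0 0 -0.12 0.089 0; 0 0 -0.14 0.091 0; 0 0 -0.16 0.093 0; 0 0 -0.18 0.095 0; 0 0 -0.18 0.095 0'
python3 -m creep '0 0 0 -0.1 0; 0 0 0.1 -0.1 0; 0 0 0.18 -0.1 0; 0 0 0.18 -0.1 0'
python3 - <<'E'
from h import *
gap()
im=[cv2.imread(f"pics/{f}.png")[190:230,225:300] for f in("top","_top")]
cv2.imwrite("pics/c4.png",np.vstack([cv2.resize(i,(600,290),interpolation=2) for i in im]))
W=C+75e-3*HY; print((telemetry.get_obs()["eef_pos"]-W)*1e3)
E
```

```text
clock: 9.65
eef_pos: [0.5119, 0.0877, 0.1118]
tool_rot: [-0.011, 1.0, -0.0, 0.0]
ft_force: [-1.7, -0.5, 7.2]
grip_width: 0.0002
grasp_force: 3.2
clock: 10.15
eef_pos: [0.5111, 0.1164, 0.1258]
tool_rot: [-0.012, 1.0, -0.0, -0.0]
ft_force: [0.3, 0.2, -0.5]
grip_width: -0.0
grasp_force: 0.0
top {'n_px': 105, 'notch': array([ 69.6, -17.3]), 'pointer_net': [([70.3, -6.1], 0.85)], 'notch_net': [([70.5, -17.9], 0.61)], 'jaw_net': [([5.6, -11.6], 0.69)]}
side {'n_px': 20, 'notch': array([78.7, -4.7]), 'pointer_net': [], 'notch_net': [([68.8, -12.5], 0.66)], 'jaw_net': [([-2.5, -10.5], 0.76), ([8.3, -201.9], 0.17)]}
[  0.24442152  12.80526491 126.16574161]
```

View pics/c4.png

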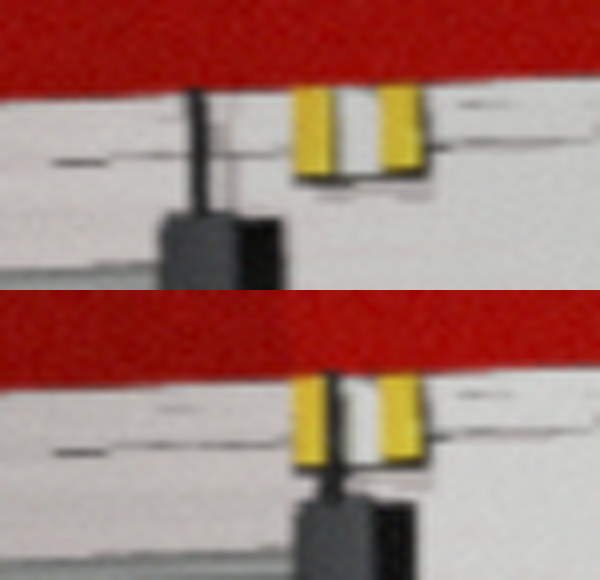

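The blade now stands at crop x=333 over the near prong's inner edge, with the slot middle at 359. About 5.6 mm of jaw travel remains, or 10 mm of rim.

```bash
python3 -m creep '0 0 -0.05 0.06 0; 0 0 -0.05 0.088 0; 0 0 -0.05 0.088 0; 0 0 -0.067 0.088 0; 0 0 -0.084 0.088 0; 0 0 -0.1 0.088 0; 0 0 -0.117 0.088 0; 0 0 -0.117 0.088 0; 0 0 -0.117 -0.05 0; 0 0 -0.117 -0.1 0; 0 0.1 0.2 -0.4 0; 0 0.3 0.6 -0.4 0'
python3 - <<'E'
from h import *
gap()
im=[cv2.imread(f"pics/_top.png")[190:230,225:300],cv2.imread(f"pics/_side.png")[235:275,265:340]]
cv2.imwrite("pics/c5.png",np.vstack([cv2.resize(i,(600,290),interpolation=2) for i in im]))
E
```

```text
clock: 12.05
eef_pos: [0.4711, 0.198, 0.1887]
tool_rot: [-0.009, 1.0, 0.001, 0.004]
ft_force: [1.2, 1.3, 0.0]
grip_width: -0.0
grasp_force: 0.0
top {'n_px': 119, 'notch': array([ 69.6, -16.7]), 'pointer_net': [([71.4, -14.2], 0.67)], 'notch_net': [([72.1, -14.6], 0.44), ([1.5, 0.8], 0.22)], 'jaw_net': [([3.3, -16.9], 0.59)]}
side {'n_px': 7, 'notch': array([81.5, -4.2]), 'pointer_net': [], 'notch_net': [([70.7, -14.3], 0.54)], 'jaw_net': []}
```

View pics/c5.png

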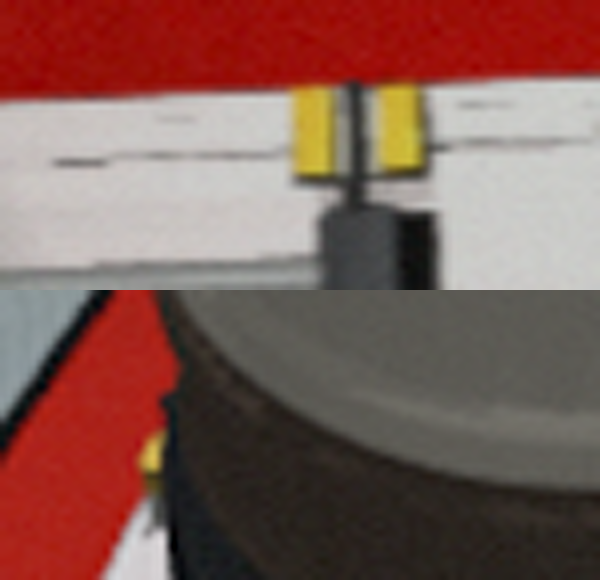

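The blade (crop x=356) now stands mid-slot (x=358), under 1 mm off. The hand is clear, so I'll let it settle and hand in.

```bash
python3 -m creep '0 0 0.1 -0.1 0; 0 0 0.1 -0.1 0; 0 0 0.1 -0.1 0; 0 0 0.1 -0.1 0'; python3 -c "
from h import *
print(ticket.job_done())"
```

```text
clock: 12.95
eef_pos: [0.4676, 0.211, 0.2002]
tool_rot: [-0.01, 1.0, -0.0, -0.001]
ft_force: [0.5, -0.8, -0.1]
grip_width: -0.0001
grasp_force: 0.0
the job is handed in; nothing more can be done
None
```

I rolled the wheel in three strokes until the pointer blade stood in the gauge slot, under 1 mm from its middle in the last top view (limit 3.7 mm), then took the hand clear and handed the job in at about 13 s; no verdict was returned.

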